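Zero the coil readout, then hold the iron core in both coils

TASK

Get the coil readout ready while the coils are still empty: press its keys fully down one at a time and let each spring back up, first the large round one, then the square one, then the small round one. Then take the long steel core out of the wooden block, thread it from above down through the upper coil and on through the lower coil, and finish still holding it there for the reading: its foot showing below the lower coil but hanging clear of the base plate. Leave the short core in its hole and do not disturb the compass, the bulb holder or the wire loop.

Things in the scene. Friction and masses are not known exactly. Their poses are not given: they have to be found in the camera images.
- coil_stand: Fixed stand, two square coil bobbins one above the other on a vertical axis; origin on it at table height, z up. Base plate 12 mm thick, x -60 to 90 mm, 110 mm wide; column 20 mm square at x = 62 mm, 136 mm high. Bobbins 44 x 44 x 24 mm: lower z = 50 to 74, upper 104 to 128 mm, free between and below. Round straight bores 15 mm wide, 2 mm chamfer at the upper mouths.
- upper_mouth (a point): Centre of the upper mouth of the upper coil's bore, 128 mm above the table. z up.
- lower_mouth (a point): Centre of the upper mouth of the lower coil's bore, 74 mm above the table, straight below upper_mouth. z up.
- rod_block: Fixed wooden block 70 (x) x 160 (y) x 45 mm, origin at the centre of its underside, z up. Two blind upright holes, 13.5 mm wide and 35 mm deep, at y = -45 and +45 mm; a steel core stands in each and which is which varies.
- long_core_center (a point): Centre (half-way along) of the long core: a plain steel rod 12 mm in diameter, 170 mm long, about 0.14 kg, chamfered at the foot. It stands upright with its foot 10 mm and its top 180 mm above the table. z points along the rod to its top.
- long_core_foot (a point): Centre of the long core's foot face, 85 mm below its centre. z along the rod to its top.
- long_core_top (a point): Centre of the long core's top face, 85 mm above its centre.
- short_core_center (a point): Centre of the short core: a steel rod 12 mm in diameter, 110 mm long, standing upright in the other hole, top 120 mm above the table. Not to be taken.
- readout: Fixed grey readout case 110 (x) x 200 (y) x 40 mm with a flat display on its top; origin at the centre of its underside, z up. The three keys stand in a row along y at x = -22 mm, 62 mm apart, in varying order.
- large_key (a joint): A white spring key on the readout's top, round, 30 mm across. Its joint value is how far it is pressed, in m: 0 up, 0.006 fully down; the spring pushes back with 1.5 N at the start and 5 N fully down. It counts as pressed beyond 0.004; it springs back up when let go.
- large_key_top (a point): Centre of the top face of the large round key when up (60 mm above the table); it sinks with the key. z up.
- square_key (a joint): A white spring key on the readout's top, square, 24 x 24 mm. Its joint value is how far it is pressed, in m: 0 up, 0.006 fully down; the spring pushes back with 1.5 N at the start and 5 N fully down. It counts as pressed beyond 0.004; it springs back up when let go.
- square_key_top (a point): Centre of the top face of the square key when up (60 mm above the table); it sinks with the key. z up.
- small_key (a joint): A white spring key on the readout's top, round, 16 mm across. Its joint value is how far it is pressed, in m: 0 up, 0.006 fully down; the spring pushes back with 1.5 N at the start and 5 N fully down. It counts as pressed beyond 0.004; it springs back up when let go.
- small_key_top (a point): Centre of the top face of the small round key when up (60 mm above the table); it sinks with the key. z up.
- compass: Loose pocket compass, 44 mm across, 11 mm high, flat on the table; origin at the centre of its underside. Bystander.
- bulb_holder: Loose black bulb holder, 60 x 40 mm, 38 mm high, standing; origin at the centre of its underside. Bystander.
- coil_loop: Loose ring of copper wire, 55 mm across, 8 mm high, flat on the table; origin at the centre of its underside. Bystander.

How it is judged:
On the way, in this order (a step that is already met when the one before it is completed fails the run):
1. the large round key is pressed, alone (value of joint large_key above 0.004 m and value of joint each of square_key, small_key below 0.002 m), for 0.05 s.
2. then the square key is pressed, alone (value of joint square_key above 0.004 m and value of joint each of large_key, small_key below 0.002 m), for 0.05 s.
3. then the small round key is pressed, alone (value of joint small_key above 0.004 m and value of joint each of large_key, square_key below 0.002 m), for 0.05 s.
4. the long core's foot has come through the upper coil and is above the lower coil's end (z of long_core_foot in the frame of coil_stand between 0.052 and 0.104 m and horizontal distance between long_core_foot and coil_stand below 0.006 m and contact force between the fingers and long_core above 1 N), for 0.05 s.
5. the held long core spans both coils (z of long_core_foot in the frame of coil_stand between 0.015 and 0.047 m and horizontal distance between long_core_foot and coil_stand below 0.006 m and horizontal distance between long_core_top and coil_stand below 0.009 m and angle between the z axis of long_core_foot and the z axis of coil_stand, either way round below 0.06 rad and contact force between the fingers and long_core above 1 N), for 0.2 s.
At the end, for the whole second after the job is handed in: The gripper holds the long core still (contact over 1 N, under 20 mm/s) through both bores: foot 15 to 47 mm above the table (lower coil ends at 50, base plate at 12) and within 6 mm of the coil axis, top within 9 mm, tilt under 0.06 rad. All keys up (all of step 5 and linear speed of long_core below 0.02 m/s and value of joint each of large_key, square_key, small_key below 0.002 m); the arm keeps its last pose, push and grip.
It fails at once if two keys are down at once (value of joint each of large_key, square_key above 0.003 m or value of joint each of large_key, small_key above 0.003 m or value of joint each of square_key, small_key above 0.003 m).
It fails at once if a key is pressed while the core is in a coil ((z of long_core_foot in the frame of coil_stand below 0.126 m and horizontal distance between long_core_foot and coil_stand below 0.01 m) and value of joint any of large_key, square_key, small_key above 0.003 m).
It fails at once if the short core is taken out or knocked over (distance of short_core_center from where it was at the start of the episode above 0.02 m).
It fails at once if the compass, bulb holder or wire loop is disturbed (distance of any of compass, bulb_holder, coil_loop from where it was at the start of the episode above 0.02 m).
It also fails if it takes over 72 s, if anything falls off the work surface, if the arm or the gripper's body presses on something with over 40 N, if the wrist force passes 120 N, or if a joint passes its speed limit or range.

ROBOT

A 7-joint arm with a two-finger parallel gripper is mounted at the origin on the work surface; the furniture and walls round the work are solid. World frame = base frame: x ahead of the robot, y to its left, z up, the work surface at z = 0. Lengths are in m, angles in rad, forces in N, time in s.
With the tool pointing down it reaches from about 0.425 to 0.875 m from the base axis. Payload 4.7 kg.
Tool frame: the origin (TCP) lies between the finger pads; the fingertips stand 14 mm ahead of it and the grasp point (between the pads) lies 5 mm behind it; z points along the fingers, y is the line along which they close (so a half turn about z gives the same grasp; the last joint's range is limited). The gripper opens to 87 mm and grips with 3 to 60 N. Pads are 19 mm wide; open, the fingers measure 117 mm over their backs; the gripper's body (75 mm by 190 mm) begins 51 mm behind the grasp point.
Start: joints at [-1.221, 0.321, -0.07, 1.45, 0.023, 1.371, -0.057], TCP at [0.214, 0.614, 0.237] pointing down, gripper open.
Joint ranges: [-2.86, 2.86], [-0.3, 2.09], [-1.38, 1.24], [0.06, 2.45], [-1.56, 4.7], [0.09, 2.05], [-2.69, 2.69]. Speed limits (rad/s): [2.57, 2.57, 3.14, 3.14, 3.14, 3.14, 3.14].

INTERFACE

Orientations are given as a rotation vector (axis times angle).
In Python, from bench import get_state, get_image, camera_params, close_job gives the robot as it stands. The module is installed in compiled form; this text tells all that it offers.
- The arm moves only by the tool arm_command, never from a script. Its argument "motion" is a list of rows, each a list of 5 numbers: the finger opening in mm, from 0 to 87, then the shift along the tool's x, y, z in mm, then the turn about the tool's z in degrees. In form: [[gripper, x, y, z, spin], ...]. A call has 1 to 5 rows; each row is the pose to reach, as a shift and turn from the pose commanded when the call began, along the tool's axes at that moment; what a row does not reach only later rows make up. A row lasts 1/12 s, in which the tool goes at most 41.7 mm and 7.16 degrees, less where a joint would pass 70% of its speed; a pose out of reach is approached as far as the arm can. A call with a gripper value outside its range is refused whole. The fingers move at their own pace and stop on an object; "newtons" is the grip in N (left out, the last holds). Time passes only in rows, so rows that repeat a pose let the fingers close. It gives the time, the measured TCP pose, the force, the opening and the grip force at its end, in the units of the state.
- get_state(): the state, without advancing time (a new reading comes with each control period).
- get_image(name): name is "side" or "top"; returns (picture, depth): 420x560x3 uint8, red, green, blue; 420x560 float32, m along the optical axis (not along the pixel's ray), 0 where there is no reading.
- camera_params(name): a dict with "intrinsics" (3x3 intrinsics, pixels), "D" ([k1, k2, p1, p2, k3] as OpenCV has them; the pictures are not rectified), "extrinsics" (4x4, takes a point from camera to world coordinates). Camera axes: x right, y down, z forward; pixel columns grow to the right and rows downward; lengths in m; the calibration is good to about 2 mm. A picture is of the moment at which its call begins. camera_params takes no time and is no camera call.
- close_job(): hands the job in; it is judged then, once.
The state is a dict: "time": time; "joint_positions": joint angles; "qd": joint speeds; "joint_torque": joint torques, N m; "position": TCP position; "tool_rot": TCP orientation; "ft_force": force on the tool from outside, world axes, zero at the start; "torque": the same for the moment, N m; "grip_width": opening from 0.0 (shut) to 1.0 (fully open); "grip_force": force on a finger pad.
Only numpy, scipy, OpenCV 4.12 (cv2) and the standard library are available. Lean on these libraries where they do the work, as an engineer would, in place of code of your own. Each camera call takes 0.05 s, during which the arm holds its last target. There are 200 camera calls.

## Working session

There is one attempt and no reset: what is moved stays moved. The work goes in short steps, Python scripts to look and compute and a tool call to move; the robot and the scene stay as the last step left them, time stands still between calls to the robot, and variables do not carry over. Pictures are saved under pics/ and viewed, at most 10 in all, crops included, and the job is handed in when it is done.

Besides the shell and the picture viewer there is one more tool, called as name([rows], argument=value, ...), one row to a line, values as JSON. arm_command: Moves the arm, as the interface text tells. Its arguments: {"type":"object","properties":{"motion":{"type":"array"},"newtons":{"type":"number"}},"required":["motion"]}

```bash
mkdir -p pics; cat > h.py <<'E'
import numpy as np, cv2
from bench import *
def snap(n,f):
    im,d=get_image(n); cv2.imwrite(f'pics/{f}.png',im[:,:,::-1]); np.save(f'pics/{f}.npy',d); return im,d
def pt(n,d,u,v,z=None):
    c=camera_params(n);K=np.array(c['intrinsics']);E=np.array(c['extrinsics']);D=np.array(c['D'],float)
    x,y=cv2.undistortPoints(np.array([[[u,v]]],float),K,D)[0,0]
    r=E[:3,:3]@[x,y,1]
    if z is not None: return E[:3,3]+r*(z-E[2,3])/r[2]
    w=d[int(v)-1:int(v)+2,int(u)-1:int(u)+2]; return E[:3,3]+r*np.median(w[w>0])
def proj(n,p):
    c=camera_params(n);K=np.array(c['intrinsics']);E=np.linalg.inv(np.array(c['extrinsics']));D=np.array(c['D'],float)
    return cv2.projectPoints(np.atleast_2d(p).astype(float),cv2.Rodrigues(E[:3,:3])[0],E[:3,3],K,D)[0][:,0]
E
python3 - <<'E'
from h import *
print(get_state())
for n in('top','side'):
    snap(n,n+'0'); print(np.round(camera_params(n)['extrinsics'],3))
E
```

```text
{'time': 0.0, 'joint_positions': array([-1.22085857,  0.32183862, -0.07008435,  1.45168779,  0.02259277,
        1.37077742, -0.0568851 ]), 'qd': array([-0.00049779, -0.00113053,  0.00073603,  0.00012524,  0.00142469,
        0.00051467, -0.00183132]), 'joint_torque': array([-1.03012204e-03, -4.91288996e+01, -4.04271148e-01, -3.12518191e+01,
       -6.39419211e-02,  4.39458154e-02,  2.20283305e-04]), 'position': array([0.21408404, 0.61317432, 0.23544491]), 'tool_rot': array([-5.24950091e-01, -3.09718705e+00,  3.00032602e-03]), 'ft_force': array([-0.04729972, -0.45445585,  0.2064923 ]), 'torque': array([-0.03902953,  0.01475695, -0.04269942]), 'grip_force': 0.0, 'grip_width': 1.0005399452824828}
[[-0.012 -0.989  0.148  0.288]
 [-1.     0.011 -0.007  0.007]
 [ 0.005 -0.148 -0.989  1.694]
 [ 0.     0.     0.     1.   ]]
[[ 0.998  0.035 -0.056  0.591]
 [ 0.065 -0.662  0.747 -0.756]
 [-0.011 -0.749 -0.663  0.764]
 [ 0.     0.     0.     1.   ]]
```

View pics/top0.png

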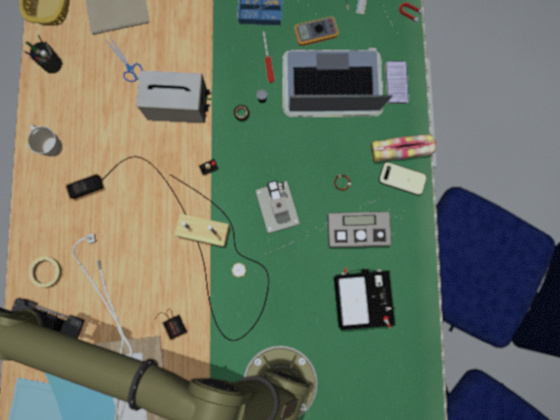

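View pics/side0.png

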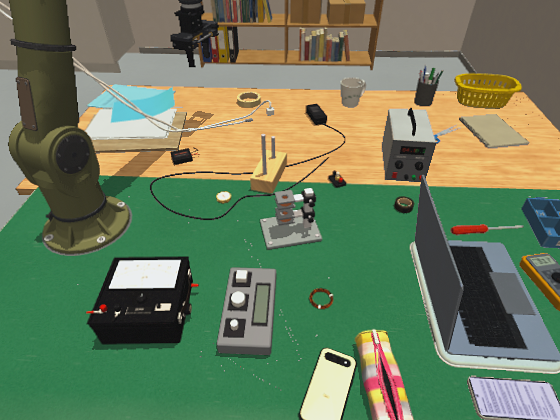

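Top: rod block ~(202,230), coil stand ~(278,205), readout ~(360,230), compass (238,270), bulb holder (208,167), loop (343,182). Next, enlarged crops.

```bash
python3 - <<'E'
import cv2
a=cv2.imread('pics/top0.png')
c=cv2.resize(a[170:255,170:300],None,fx=6,fy=6,interpolation=cv2.INTER_CUBIC)
cv2.imwrite('pics/c1.png',c)
b=cv2.imread('pics/side0.png')
l=cv2.resize(b[120:250,240:340],None,fx=4,fy=4,interpolation=cv2.INTER_CUBIC)
r=cv2.resize(a[200:256,320:400],None,fx=5,fy=5,interpolation=cv2.INTER_CUBIC)
import numpy as np
o=np.zeros((520,800,3),np.uint8);o[:,:400]=l;o[:280,400:]=r
cv2.imwrite('pics/c2.png',o)
E
```

```text
(no output)
```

View pics/c1.png

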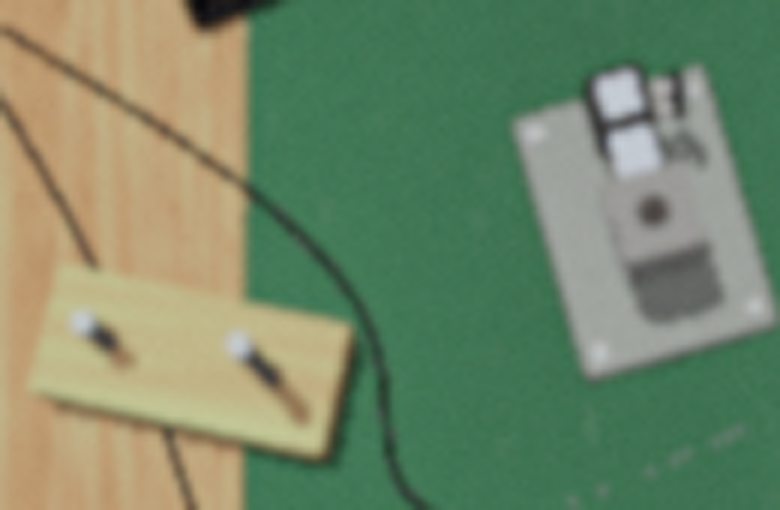

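View pics/c2.png

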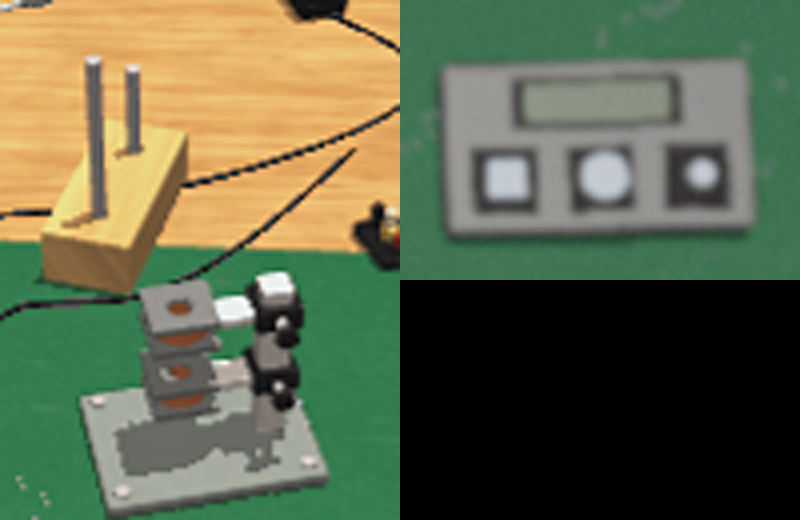

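```bash
python3 - <<'E'
from h import *
f=lambda x,o,s:(x+.5)/s-.5+o
T={'long':(f(237,170,6),f(343,170,6),.18),'short':(f(83,170,6),f(322,170,6),.12),'mouth':(f(653,170,6),f(211,170,6),.128),
'sq':(f(108,320,5),f(180,200,5),.06),'lg':(f(205,320,5),f(176,200,5),.06),'sm':(f(303,320,5),f(174,200,5),.06),
'colA':(f(620,170,6),f(92,170,6),.136)}
for k,(u,v,z) in T.items(): 
    p=pt('top',0,u,v,z); print(k,np.round(p,4),'side px',proj('side',p)[0].round(1))
S={'long':(f(93,240,4),f(62,120,4),.18),'short':(f(133,240,4),f(69,120,4),.12),'mouth':(f(180,240,4),f(307,120,4),.128),'sq':(241,278,.06),'lg':(237.5,298,.06),'sm':(234,324,.06)}
for k,(u,v,z) in S.items(): print(k,np.round(pt('side',0,u,v,z),4))
s=get_state();print(cv2.Rodrigues(s['tool_rot'])[0].round(3))
E
```

```text
long [0.4814 0.2047 0.18  ] side px [263.3 134.3]
short [0.5008 0.2914 0.12  ] side px [272.8 136.5]
mouth [ 0.5536 -0.0006  0.128 ] side px [285.  195.7]
sq [ 0.4636 -0.199   0.06  ] side px [240.9 273.5]
lg [ 0.4654 -0.2608  0.06  ] side px [237.8 296.3]
sm [ 0.4659 -0.3233  0.06  ] side px [233.7 322.2]
colA [0.6141 0.0156 0.136 ] side px [309.2 190. ]
long [0.4806 0.2    0.18  ]
short [0.5011 0.2895 0.12  ]
mouth [ 0.5527 -0.0032  0.128 ]
sq [ 0.4655 -0.2116  0.06  ]
lg [ 0.4653 -0.2651  0.06  ]
sm [ 0.4672 -0.3274  0.06  ]
[[-0.944  0.33  -0.   ]
 [ 0.33   0.944 -0.002]
 [-0.    -0.002 -1.   ]]
```

arm_command([
  [0,-33,-24,0,0],
  [0,-66,-47,0,0],
  [0,-100,-71,0,0],
  [0,-133,-95,0,0],
  [0,-166,-118,0,0],
], newtons=20)

```text
time: 0.52
position: [0.3328, 0.4455, 0.2361]
tool_rot: [-0.525, -3.097, 0.001]
ft_force: [1.4, 0.2, -0.0]
grip_width: 0.707
grip_force: 0.0
```

arm_command([
  [0,-33,-24,0,0],
  [0,-66,-47,0,0],
  [0,-100,-71,0,0],
  [0,-133,-95,0,0],
  [0,-166,-118,0,0],
])

```text
time: 0.93
position: [0.4505, 0.2793, 0.2364]
tool_rot: [-0.525, -3.097, 0.0]
ft_force: [-0.3, -0.2, -0.4]
grip_width: 0.326
grip_force: 0.0
```

arm_command([
  [0,-14,-36,0,0],
  [0,-28,-72,0,0],
  [0,-41,-108,0,0],
  [0,-55,-144,0,0],
  [0,-69,-180,0,0],
])

```text
time: 1.35
position: [0.4552, 0.0869, 0.2362]
tool_rot: [-0.525, -3.097, -0.0]
ft_force: [1.8, 0.3, 0.2]
grip_width: 0.022
grip_force: 0.0
```

arm_command([
  [0,-14,-36,0,0],
  [0,-28,-72,0,0],
  [0,-41,-108,0,0],
  [0,-55,-144,0,0],
  [0,-69,-180,0,0],
])

```text
time: 1.77
position: [0.4609, -0.1057, 0.2364]
tool_rot: [0.525, 3.097, 0.001]
ft_force: [0.9, 0.3, 0.2]
grip_width: 0.008
grip_force: 0.0
```

arm_command([
  [0,-14,-36,30,0],
  [0,-28,-72,60,0],
  [0,-41,-108,80,0],
  [0,-55,-145,100,0],
  [0,-55,-145,120,0],
])

```text
time: 2.18
position: [0.4656, -0.2648, 0.1172]
tool_rot: [0.531, 3.092, -0.006]
ft_force: [1.1, -0.4, 0.9]
grip_width: 0.008
grip_force: 0.0
```

arm_command([
  [0,0,0,20,0],
  [0,0,0,38,0],
  [0,0,0,44,0],
  [0,0,0,49,0],
  [0,0,0,49,0],
])

```text
time: 2.6
position: [0.4647, -0.2592, 0.0686]
tool_rot: [-0.525, -3.095, -0.001]
ft_force: [-3.2, -0.4, 4.6]
grip_width: 0.006
grip_force: 2.4
```

arm_command([
  [0,0,0,2,0],
  [0,0,0,2,0],
  [0,0,0,2,0],
])

```text
time: 2.85
position: [0.4652, -0.2593, 0.0682]
tool_rot: [-0.525, -3.097, -0.002]
ft_force: [-7.1, 2.1, 17.3]
grip_width: 0.006
grip_force: 8.8
```

arm_command([
  [0,0,0,-12,0],
  [0,0,0,-35,0],
  [0,0,0,-35,0],
  [0,0,0,-35,0],
])

```text
time: 3.18
position: [0.4674, -0.2589, 0.1025]
tool_rot: [0.523, 3.093, 0.001]
ft_force: [0.8, -0.8, 0.4]
grip_width: 0.007
grip_force: 0.0
```

arm_command([
  [0,11,28,0,0],
  [0,22,55,0,0],
  [0,22,55,12,0],
  [0,22,55,22,0],
  [0,22,55,28,0],
])

```text
time: 3.6
position: [0.4625, -0.1992, 0.0712]
tool_rot: [-0.524, -3.096, -0.001]
ft_force: [-0.7, 1.7, 3.1]
grip_width: 0.004
grip_force: 1.7
```

arm_command([
  [0,0,0,4,0],
  [0,0,0,6,0],
  [0,0,0,6,0],
  [0,0,0,6,0],
  [0,0,0,6,0],
])

```text
time: 4.02
position: [0.4627, -0.1997, 0.0682]
tool_rot: [-0.527, -3.095, -0.005]
ft_force: [-7.1, 6.5, 20.8]
grip_width: 0.003
grip_force: 10.5
```

arm_command([
  [0,0,0,-12,0],
  [0,0,0,-34,0],
  [0,0,0,-34,0],
  [0,0,0,-34,0],
])

```text
time: 4.35
position: [0.4637, -0.2013, 0.1013]
tool_rot: [0.527, 3.095, -0.001]
ft_force: [0.4, -0.3, -1.1]
grip_width: 0.006
grip_force: 0.0
```

arm_command([
  [0,-11,-29,0,0],
  [0,-22,-58,0,0],
  [0,-32,-87,0,0],
  [0,-43,-116,0,0],
  [0,-43,-116,12,0],
])

```text
time: 4.77
position: [0.4642, -0.3322, 0.0898]
tool_rot: [0.537, 3.092, -0.012]
ft_force: [-0.5, -1.0, 0.8]
grip_width: 0.004
grip_force: 0.0
```

arm_command([
  [0,0,0,10,0],
  [0,0,0,16,0],
  [0,0,0,20,0],
  [0,0,0,22,0],
  [0,0,0,22,0],
])

```text
time: 5.18
position: [0.4642, -0.3232, 0.0682]
tool_rot: [-0.524, -3.095, -0.002]
ft_force: [-8.7, 2.4, 18.2]
grip_width: 0.006
grip_force: 9.2
```

arm_command([
  [0,0,0,0,0],
  [0,0,0,0,0],
])

```text
time: 5.35
position: [0.4642, -0.3231, 0.0682]
tool_rot: [-0.523, -3.095, -0.002]
ft_force: [-8.1, 1.7, 18.0]
grip_width: 0.006
grip_force: 9.2
```

arm_command([
  [0,0,0,-20,0],
  [0,0,0,-60,0],
  [0,0,0,-100,0],
  [0,0,0,-140,0],
  [0,0,0,-165,0],
])

```text
time: 5.77
position: [0.4667, -0.3226, 0.235]
tool_rot: [0.521, 3.094, 0.001]
ft_force: [0.8, -0.6, -0.5]
grip_width: 0.002
grip_force: 0.0
```

arm_command([
  [60,12,38,0,0],
  [60,24,76,0,0],
  [60,37,115,0,0],
  [60,49,154,0,0],
  [60,61,192,0,0],
])

```text
time: 6.18
position: [0.4705, -0.1183, 0.2312]
tool_rot: [-0.52, -3.098, -0.002]
ft_force: [1.0, -0.2, -0.4]
grip_width: 0.298
grip_force: 0.0
```

arm_command([
  [60,12,38,0,0],
  [60,24,76,0,0],
  [60,37,115,0,0],
  [60,49,154,0,0],
  [60,61,192,0,0],
])

```text
time: 6.6
position: [0.4754, 0.0829, 0.2312]
tool_rot: [-0.52, -3.098, -0.002]
ft_force: [1.2, -0.8, 0.3]
grip_width: 0.648
grip_force: 0.0
```

arm_command([
  [60,12,38,0,0],
  [60,24,76,0,0],
  [60,38,117,0,0],
  [60,38,117,0,0],
  [60,38,117,0,0],
])

```text
time: 7.02
position: [0.4774, 0.2065, 0.2305]
tool_rot: [-0.511, -3.098, 0.001]
ft_force: [-0.0, -0.4, 0.1]
grip_width: 0.685
grip_force: 0.0
```

```bash
python3 - <<'E'
from h import *
s=get_state();p=s['position'];print(p,s['tool_rot'],s['grip_width'])
im,d=snap('side','s1')
R=cv2.Rodrigues(s['tool_rot'])[0]
for t in([.481,.203,.135],[.4806,.2,.18]): print(np.round(1000*R.T@(np.array(t)-p),1))
c=im[60:160,200:330];cv2.imwrite('pics/c3.png',cv2.resize(c,None,fx=6,fy=6,interpolation=cv2.INTER_CUBIC)[:,:,::-1])
print(proj('side',p+[0,0,-.014]))
E
```

```text
[0.47738613 0.20647719 0.23050312] [-5.11499237e-01 -3.09797442e+00  1.19481237e-03] 0.6854254304597317
[-4.7 -2.  95.5]
[-5.2 -5.  50.5]
[[261.46063399 122.40782851]]
```

View pics/c3.png

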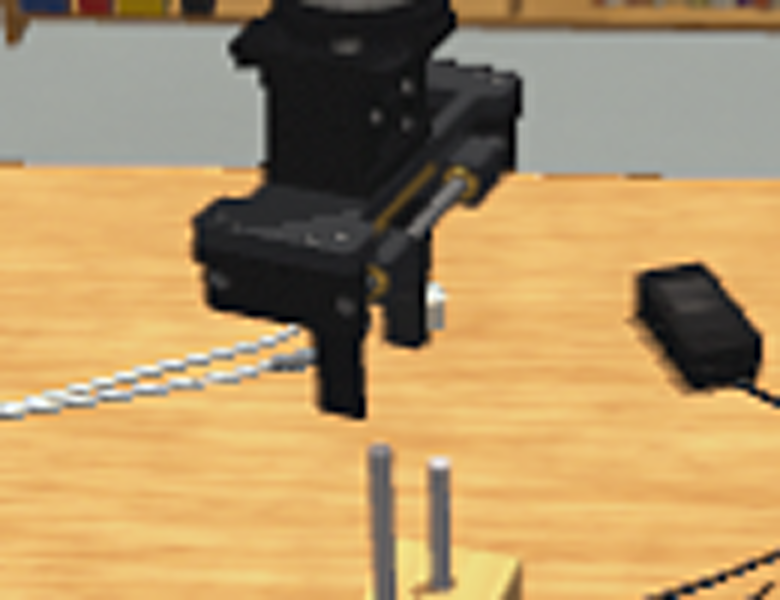

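Crop: fingers straddle the rod line; long core's top at crop (380,450), short core behind. Descend and grip.

arm_command([
  [60,-4.5,-3,0,0],
  [60,-4.5,-3,25,0],
  [60,-4.5,-3,50,0],
  [60,-4.5,-3,75,0],
  [60,-4.5,-3,95,0],
])

```text
time: 7.48
position: [0.4826, 0.1953, 0.1351]
tool_rot: [-0.53, -3.096, 0.001]
ft_force: [0.6, 0.1, -0.1]
grip_width: 0.688
grip_force: 0.0
```

arm_command([
  [0,0,0,0,0],
  [0,0,0,0,0],
  [0,0,0,0,0],
  [0,0,0,0,0],
  [0,0,0,0,0],
], newtons=25)

```text
time: 7.9
position: [0.4838, 0.1982, 0.1382]
tool_rot: [0.525, 3.095, 0.003]
ft_force: [-0.1, -0.1, 0.9]
grip_width: 0.398
grip_force: 0.0
```

arm_command([
  [0,0,0,0,0],
  [0,0,0,0,0],
  [0,0,0,0,0],
  [0,0,0,0,0],
  [0,0,0,0,0],
])

```text
time: 8.32
position: [0.4832, 0.1993, 0.1369]
tool_rot: [0.524, 3.096, 0.004]
ft_force: [0.9, 2.7, -1.0]
grip_width: 0.133
grip_force: 24.9
```

arm_command([
  [0,0,0,-10,0],
  [0,0,0,-30,0],
  [0,0,0,-60,0],
  [0,0,0,-90,0],
  [0,0,0,-120,0],
])

```text
time: 8.73
position: [0.482, 0.1969, 0.2577]
tool_rot: [-0.525, -3.096, 0.004]
ft_force: [0.4, -0.1, -1.1]
grip_width: 0.129
grip_force: 25.0
```

arm_command([
  [0,0,0,-30,0],
  [0,0,0,-40,0],
  [0,0,0,-40,0],
])

```text
time: 8.98
position: [0.4839, 0.1979, 0.2995]
tool_rot: [0.525, 3.094, 0.004]
ft_force: [0.3, -0.0, -1.0]
grip_width: 0.128
grip_force: 25.0
```

```bash
python3 - <<'E'
from h import *
s=get_state();p=s['position'];print(p,s['tool_rot'],s['grip_width'],s['ft_force'])
print(proj('side',[p+[0,0,-.135],p+[0,0,.045]]),proj('top',p))
R=cv2.Rodrigues(s['tool_rot'])[0];print(R.round(3))
print(np.round(1000*R.T@(np.array([.553,-.002,p[2]])-p),1))
E
```

```text
[0.48392248 0.19790946 0.29950031] [0.52502526 3.09350176 0.00401869] 0.1284973699352733 [ 0.3244491  -0.01327012 -0.97564795]
[[264.16487447 140.27083725]
 [261.73971837  79.10711202]] [[205.88452493 220.28806594]]
[[-0.944  0.33   0.004]
 [ 0.33   0.944  0.002]
 [-0.003  0.003 -1.   ]]
[-1.312e+02 -1.659e+02 -1.000e-01]
```

arm_command([
  [0,-20,-25,0,0],
  [0,-45,-57,0,0],
  [0,-70,-89,0,0],
  [0,-95,-120,0,0],
  [0,-115,-146,0,0],
])

```text
time: 9.4
position: [0.5425, 0.0185, 0.2943]
tool_rot: [-0.528, -3.094, 0.004]
ft_force: [-0.6, -0.9, -0.6]
grip_width: 0.136
grip_force: 25.0
```

arm_command([
  [0,-10,-12,0,0],
  [0,-16,-20,0,0],
  [0,-16,-20,10,0],
  [0,-16,-20,18,0],
  [0,-16,-20,18,0],
])

```text
time: 9.82
position: [0.5498, 0.0004, 0.2751]
tool_rot: [-0.52, -3.093, 0.001]
ft_force: [-0.4, 1.0, -0.2]
grip_width: 0.132
grip_force: 25.0
```

```bash
python3 - <<'E'
from h import *
im,d=snap('side','s2')
s=get_state();p=s['position'];print(p,s['tool_rot'],s['grip_width'],s['ft_force'])
print(proj('side',[p+[0,0,-.127],[.5527,-.0032,.128]]))
c=im[110:260,200:340];cv2.imwrite('pics/c4.png',cv2.resize(c,None,fx=4,fy=4,interpolation=cv2.INTER_CUBIC)[:,:,::-1])
im,d=snap('top','t2')
E
```

```text
[5.50287553e-01 4.99903023e-04 2.76261624e-01] [-5.19065254e-01 -3.09421141e+00  6.86038176e-04] 0.12927382848901892 [-1.00100428  0.09687176 -1.43676456]
[[283.72515947 188.86108375]
 [284.60746458 196.3790758 ]]
```

View pics/c4.png

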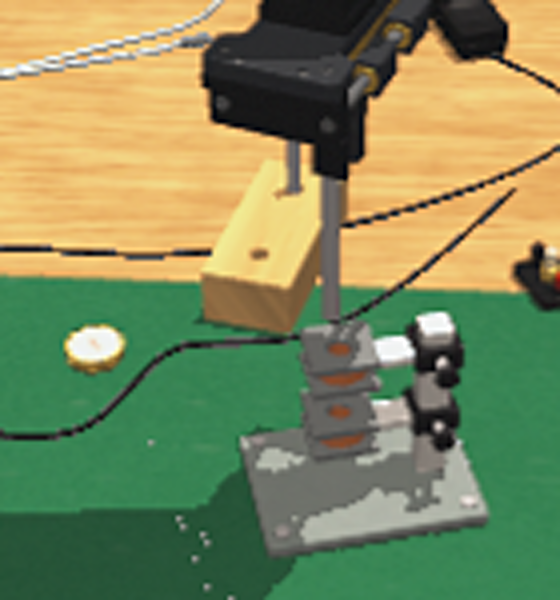

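```bash
python3 - <<'E'
from h import *
a=cv2.imread('pics/side0.png')[170:220,265:305];b=cv2.imread('pics/s2.png')[170:220,265:305]
o=np.hstack([cv2.resize(i,None,fx=10,fy=10,interpolation=cv2.INTER_CUBIC) for i in(a,b)])
cv2.imwrite('pics/c5.png',o)
print(proj('side',[[.5527,-.0032,z] for z in(.128,.149,.18,.21)]))
g=cv2.cvtColor(cv2.imread('pics/s2.png'),6)
for r in (160,168,176,184): print(r,g[r,274:294])
E
```

```text
[[284.60746458 196.3790758 ]
 [284.61567088 189.91313427]
 [284.62847406 180.02038974]
 [284.64171056 170.0276022 ]]
160 [215 216 218 219 220 203 131  98 103 103  94  95 111 175 185 181 181 184
 186 189]
168 [216 216 216 218 211 142  94  99 103 101  93 195 209 206 204 203 201 200
 200 200]
176 [206 137  92  95  97  98  95  99 102  99 107 182 196 197 198 199 198 197
 196 197]
184 [ 94  96  97 103 104 106 100  98 102 100  92 103 104 105 105 102 101 104
 105 109]
```

View pics/c5.png

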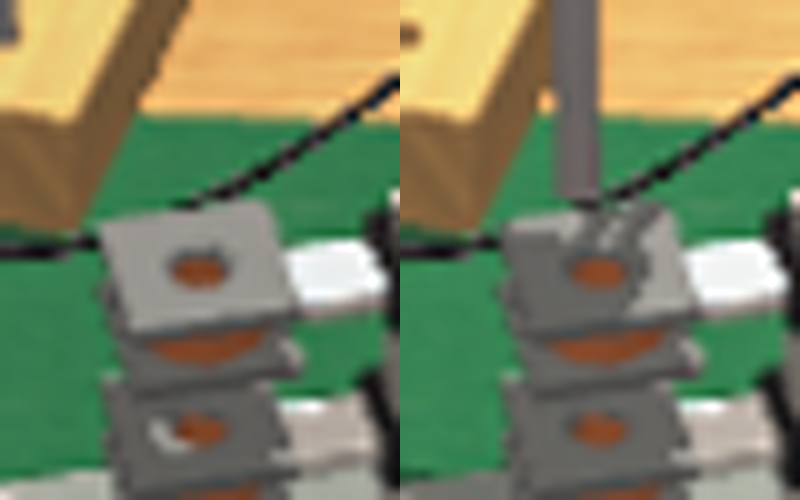

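Right crop: foot at (577,203 lower edge), left: mouth centre about (199,266). Both the image offset and the hole-to-mouth displacement say about +5.4 mm x, −5.2 mm y.

arm_command([
  [0,-6.8,-3.1,0,0],
  [0,-6.8,-3.1,5,0],
  [0,-6.8,-3.1,10,0],
  [0,-6.8,-3.1,14,0],
  [0,-6.8,-3.1,14,0],
])

```text
time: 10.33
position: [0.5565, -0.0069, 0.2633]
tool_rot: [-0.524, -3.096, 0.001]
ft_force: [-0.1, -1.2, -1.4]
grip_width: 0.129
grip_force: 25.0
```

```bash
python3 - <<'E'
from h import *
im,d=snap('side','s3')
s=get_state();p=s['position'];print(p,s['tool_rot'],s['ft_force'])
c=im[150:210,255:315];cv2.imwrite('pics/c6.png',cv2.resize(c,None,fx=10,fy=10,interpolation=cv2.INTER_CUBIC)[:,:,::-1])
E
```

```text
[ 0.55668383 -0.00688431  0.26384372] [-5.24500409e-01 -3.09623253e+00  3.51208322e-04] [ 0.09978011 -1.41551667 -1.14416249]
```

View pics/c6.png

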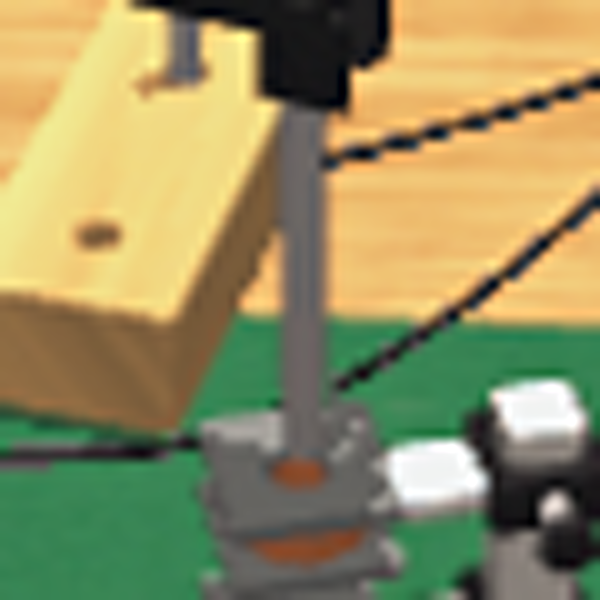

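Foot is at crop (303,462), mouth ~(298,465): rod a touch right and too near; small correction, then descend watching force.

arm_command([
  [0,1.5,1.3,0,0],
  [0,1.5,1.3,3,0],
  [0,1.5,1.3,6,0],
  [0,1.5,1.3,9,0],
  [0,1.5,1.3,12,0],
])

```text
time: 10.8
position: [0.556, -0.0052, 0.2523]
tool_rot: [-0.525, -3.097, -0.001]
ft_force: [-0.3, 0.4, -0.5]
grip_width: 0.13
grip_force: 25.0
```

arm_command([
  [0,0,0,2,0],
  [0,0,0,4,0],
  [0,0,0,6,0],
  [0,0,0,6,0],
])

```text
time: 11.13
position: [0.5559, -0.0051, 0.246]
tool_rot: [-0.525, -3.097, -0.0]
ft_force: [0.4, 0.4, -1.5]
grip_width: 0.131
grip_force: 25.0
```

arm_command([
  [0,0,0,5,0],
  [0,0,0,10,0],
  [0,0,0,15,0],
  [0,0,0,20,0],
  [0,0,0,20,0],
])

```text
time: 11.55
position: [0.5556, -0.0052, 0.2251]
tool_rot: [-0.525, -3.096, 0.001]
ft_force: [-0.9, 0.8, -1.8]
grip_width: 0.13
grip_force: 25.0
```

arm_command([
  [0,0,0,4,0],
  [0,0,0,8,0],
  [0,0,0,12,0],
  [0,0,0,15,0],
  [0,0,0,15,0],
])

```text
time: 11.97
position: [0.5559, -0.0053, 0.2107]
tool_rot: [-0.525, -3.097, 0.0]
ft_force: [0.2, 1.1, -2.6]
grip_width: 0.134
grip_force: 25.0
```

arm_command([
  [0,0,0,4,0],
  [0,0,0,8,0],
  [0,0,0,12,0],
  [0,0,0,16,0],
  [0,0,0,20,0],
])

```text
time: 12.38
position: [0.5561, -0.0053, 0.1911]
tool_rot: [-0.525, -3.097, -0.0]
ft_force: [-0.3, 1.9, -0.5]
grip_width: 0.131
grip_force: 25.0
```

arm_command([
  [0,0,0,6,0],
  [0,0,0,12,0],
  [0,0,0,18,0],
  [0,0,0,24,0],
  [0,0,0,30,0],
])

```text
time: 12.8
position: [0.5561, -0.0053, 0.1608]
tool_rot: [-0.525, -3.097, -0.0]
ft_force: [-0.8, 1.4, -0.3]
grip_width: 0.131
grip_force: 25.0
```

arm_command([
  [0,0,0,0,0],
  [0,0,0,0,0],
  [0,0,0,0,0],
  [0,0,0,0,0],
  [0,0,0,0,0],
])

```text
time: 13.22
position: [0.5561, -0.0053, 0.1617]
tool_rot: [-0.525, -3.097, -0.0]
ft_force: [-1.3, 1.2, -1.1]
grip_width: 0.134
grip_force: 25.0
```

```bash
python3 - <<'E'
from h import *
im,d=snap('side','s4')
s=get_state();print(s['position'],s['ft_force'],np.abs(s['qd']).max(),s['grip_force'])
c=im[140:260,240:340];cv2.imwrite('pics/c7.png',cv2.resize(c,None,fx=5,fy=5,interpolation=cv2.INTER_CUBIC)[:,:,::-1])
print(proj('side',[[.5535,-.003,z] for z in(.05,.033,.012,.203)]))
E
```

```text
[ 0.55609302 -0.00533526  0.16167927] [-2.28646453  0.74066171 -1.24718897] 0.002080984350344644 24.982396569103003
[[284.88521421 218.83353612]
 [284.87648927 223.4424497 ]
 [284.86605612 229.00153182]
 [284.97699951 172.35767052]]
```

View pics/c7.png

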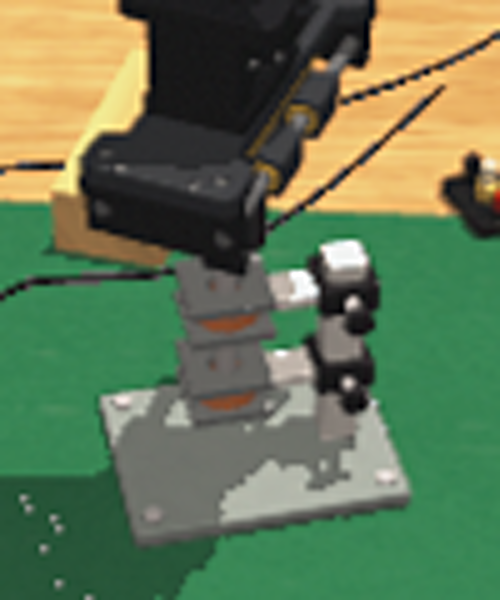

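The picture shows the grey rod filling the upper mouth (222,285) and the lower mouth (222,362). No insertion force was felt, so the foot should be about 34 mm above the table.

```bash
python3 -c "
from bench import *
print(close_job())"
```

```text
the job is handed in; nothing more can be done
None
```

The keys were pressed one at a time in order, and the long core is held through both coils with its foot about 34 mm above the table; that height is worked out from the arm's position, because the lower coil hid the foot from the camera. The job is handed in, and no verdict came back.

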